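# Unstack the spice tins into their trays

## Robot

A 6-joint arm with a two-finger parallel gripper is mounted at the origin on a cart in front of the work surface, level with it; the furniture and walls round the work are solid. World frame = base frame: x ahead of the robot, y to its left, z up, the work surface at z = 0. Lengths are in m, angles in rad, forces in N, time in s.
With the tool pointing down it reaches from about 0.35 to 0.875 m from the base axis. Payload 4.2 kg.
Tool frame: the origin (TCP) lies on the mounting face of the last link; the fingertips stand 173 mm ahead of it and the grasp point (between the pads) lies 155 mm ahead of it; z points along the fingers, y is the line along which they close (so a half turn about z gives the same grasp; the last joint's range is limited). The gripper opens to 85 mm and grips with 20 to 120 N. Pads are 22 mm wide; open, the fingers measure 114 mm over their backs; the gripper's body (76 mm by 85 mm) begins 54 mm behind the grasp point. The pads swing forward as they close: fully open they stand 13 mm farther back than shut.
Start: joints at [1.512, 0.385, 0.008, 0, -1.194, -0.259], TCP at [0.195, 0.594, 0.405] pointing down, gripper open.
Joint ranges: [-3.14, 3.14], [-1.21, 2.06], [-1.07, 1.41], [-3.16, 2.05], [-2.99, -0.16], [-3.1, 3.1]. Speed limits (rad/s): [2.79, 2.79, 3.14, 3.14, 3.14, 3.14].

## Interface

Orientations are given as a 3x3 rotation matrix whose columns are the frame's x, y, z axes.
In Python, from plant import sense, eyes, ticket, nets gives the robot as it stands. The module is installed in compiled form; this text tells all that it offers.
- The arm moves only by the tool move_arm, never from a script. Its argument "increments" is a list of rows, each a list of 4 numbers: the shift along the tool's x, y, z in mm, then the turn about the tool's z in rad. In form: [[x, y, z, turn], ...]. A call has 1 to 10 rows; each row is the pose to reach, as a shift and turn from the pose commanded when the call began, along the tool's axes at that moment; what a row does not reach only later rows make up. A row lasts 1/10 s, in which the tool goes at most 50 mm and 8.59 degrees, less where a joint would pass 70% of its speed; a pose out of reach is approached as far as the arm can. A call with a gripper value outside its range is refused whole. "fingers" is the gripper command: -1 is shut, 1 is fully open, values between are in proportion, set as the call begins (left out, the last holds). The fingers move at their own pace and stop on an object; "squeeze" is the grip in N (left out, the last holds). Time passes only in rows, so rows that repeat a pose let the fingers close. It gives the time, the measured TCP pose, the force, the opening and the grip force at its end, in the units of the state.
- sense(): the state, without advancing time (a new reading comes with each control period).
- eyes.snapshot(name): name is "scene" or "top" or "wrist"; returns a dict with "frame" (420x560x3 uint8, blue, green, red), "K" (3x3 intrinsics, pixels), "origin" and "attitude" of the camera in the world; the wrist camera has in their place "T_tool_cam" (4x4, takes a point from camera to tool coordinates, whose origin is the TCP and whose axes are the flange's). Camera axes: x right, y down, z forward; pixel columns grow to the right and rows downward; lengths in m; the calibration is good to about 2 mm. A picture is of the moment at which its call begins: read the wrist's pose just before it. There is no depth.
- ticket.finish_job(): hands the job in; it is judged then, once.
Trained networks look in the newest picture that a camera, given by its name, has taken for a name from the list of things; names that differ only in an ending like _2 or _b are one class to them, and where a whole thing is asked for, a point or a joint stands for the part that bears it (a point fixed in the world has none). Each returns a list of dicts, best first, with "p" (0 to 1); they miss things now and then, are a little off and sometimes report something else, mostly with a low value. They report only what shows in the picture. A call takes as long as a camera call. They do not tell look-alikes from the thing itself.
- nets.boxes_of(camera, name): "at" ([x, y, z] in m, in world coordinates, good to about 4 mm: the middle of the surface that is visible of it).
- nets.spot_point(camera, name): "at" ([x, y, z] in m, in world coordinates, good to about 4 mm: a listed point, or the origin of a listed thing).
The state is a dict: "clock": time; "q": joint angles; "dq": joint speeds; "joint_efforts": joint torques, N m; "eef_pos": TCP position; "tcp_rot": TCP orientation; "force": force on the tool from outside, world axes, zero at the start; "torque": the same for the moment, N m; "width": finger opening in m; "gripper_force": force on a finger pad.
Only numpy, scipy, OpenCV 4.12 (cv2) and the standard library are available. Lean on these libraries where they do the work, as an engineer would, in place of code of your own. Each camera call takes 0.05 s, during which the arm holds its last target. There are 200 camera calls.

## Task

The four metal spice tins have been left piled in one stack. Take the stack apart and stand each tin flat inside the dark wooden tray that has its own shape and size, the square tins lined up with the sides of their trays. Do not tip any tin over, and leave the pepper mill and the mushroom where they stand.

Things in the scene. Friction and masses are not known exactly. Their poses are not given: they have to be found in the camera images.
- large_square_tin: lidded metal tin, square, 64 x 64 mm, 44 mm high, upright with smooth straight sides from foot to lid and a flat lid without a knob. Its origin is the centre of its underside, z up, x and y square to its sides. It stands on the worktop as the bottom of the stack of four. Full, about 220 g; all the tins are loose, none is fastened to another
- large_round_tin: lidded metal tin, round, 58 mm in diameter, 44 mm high, upright with smooth straight sides from foot to lid and a flat lid without a knob. Its origin is the centre of its underside, z up. It stands on the large square tin, second from the bottom. Full, about 170 g; all the tins are loose, none is fastened to another
- small_square_tin: lidded metal tin, square, 38 x 38 mm, 44 mm high, upright with smooth straight sides from foot to lid and a flat lid without a knob. Its origin is the centre of its underside, z up, x and y square to its sides. It stands on the large round tin, third from the bottom. Full, about 100 g; all the tins are loose, none is fastened to another
- small_round_tin: lidded metal tin, round, 30 mm in diameter, 44 mm high, upright with smooth straight sides from foot to lid and a flat lid without a knob. Its origin is the centre of its underside, z up. It stands on the small square tin, at the top of the stack. Full, about 70 g; all the tins are loose, none is fastened to another
- large_square_tray: fixed low dark-wood tray, square, 92 x 92 mm outside: its floor is 5 mm above the worktop and its rim 12 mm above the worktop and 6 mm thick. Inside it is 80 x 80 mm. Its origin is the centre of its underside (worktop level), z up, x and y square to its sides
- large_round_tray: fixed low dark-wood tray, round, 86 mm in diameter outside: its floor is 5 mm above the worktop and its rim 12 mm above the worktop and 6 mm thick. Inside it is 74 mm in diameter. Its origin is the centre of its underside (worktop level), z up
- small_square_tray: fixed low dark-wood tray, square, 66 x 66 mm outside: its floor is 5 mm above the worktop and its rim 12 mm above the worktop and 6 mm thick. Inside it is 54 x 54 mm. Its origin is the centre of its underside (worktop level), z up, x and y square to its sides
- small_round_tray: fixed low dark-wood tray, round, 58 mm in diameter outside: its floor is 5 mm above the worktop and its rim 12 mm above the worktop and 6 mm thick. Inside it is 46 mm in diameter. Its origin is the centre of its underside (worktop level), z up
- pepper_mill: bystander: dark turned-wood pepper mill, 58 mm in diameter, 170 mm tall, standing loose among the trays; to be left alone. Origin at the centre of its foot, z up
- mushroom: bystander: brown button mushroom, 52 mm across, 46 mm high, loose on the worktop between the trays; to be left alone. Origin at the centre of its underside, z up
Mind the look-alikes: they are no part of the job. Leave any blue look-alike of the small_square_tin alone.

How it is judged:
By the outcome, as a careful person would: the job done as asked, in the order asked, and still so for the second after the job is handed in, with the robot touching nothing.
It also fails if it takes over 109 s, if anything falls off the work surface, if the arm or the gripper's body presses on something with over 40 N, if the wrist force passes 120 N, or if a joint passes its speed limit or range.

## Working session

There is one attempt and no reset: what is moved stays moved. The work goes in short steps, Python scripts to look and compute and a tool call to move; the robot and the scene stay as the last step left them, time stands still between calls to the robot, and variables do not carry over. Pictures are saved under pics/ and viewed, at most 14 in all, crops included, and the job is handed in when it is done.

Besides the shell and the picture viewer there is one more tool, called by a JSON object that holds its "op" and its "data". move_arm: Moves the arm, as the interface text tells. Its arguments: {"type":"object","properties":{"increments":{"type":"array"},"fingers":{"type":"number"},"squeeze":{"type":"number"}},"required":["increments"]}

```bash
mkdir -p pics; cat > h.py <<'E'
from plant import sense, eyes, ticket, nets
import numpy as np, cv2
def snap(cam,fn=None):
    s=sense(); d=eyes.snapshot(cam)
    if fn: cv2.imwrite('pics/'+fn,d['frame'])
    if cam=='wrist':
        T=np.eye(4);T[:3,:3]=s['tcp_rot'];T[:3,3]=s['eef_pos'];C=T@np.array(d['T_tool_cam'])
        d['origin'],d['attitude']=C[:3,3],C[:3,:3]
    return d
def pix(d,p):
    R=np.array(d['attitude']);c=R.T@(np.array(p)-np.array(d['origin']));u=np.array(d['K'])@c;return u[:2]/u[2]
def ray(d,uv,z):
    R=np.array(d['attitude']);v=R@np.linalg.inv(np.array(d['K']))@np.array([uv[0],uv[1],1.]);o=np.array(d['origin'])
    return o+v*(z-o[2])/v[2]
E
python3 - <<'E'
from h import *
names="large_square_tin large_round_tin small_square_tin small_round_tin large_square_tray large_round_tray small_square_tray small_round_tray pepper_mill mushroom".split()
for cam in ('scene','top'):
    d=snap(cam,cam+'0.png'); print(cam,np.round(d['origin'],3),np.round(d['attitude'],3).tolist())
    for n in names:
        print(n,[(np.round(r['at'],3).tolist(),round(r['p'],2),np.round(pix(d,r['at'])).tolist()) for r in nets.spot_point(cam,n)[:3]])
s=sense();print(s['clock'],np.round(s['tcp_rot'],3),s['width'])
E
```

```text
scene [ 0.186 -0.356  0.737] [[0.844, -0.387, 0.371], [-0.536, -0.634, 0.557], [0.02, -0.67, -0.743]]
large_square_tin [([0.458, -0.036, 0.045], 0.29, [300.0, 296.0])]
large_round_tin [([0.457, -0.036, 0.042], 0.57, [300.0, 297.0])]
small_square_tin [([0.347, -0.0, 0.001], 0.95, [236.0, 323.0]), ([0.458, -0.041, 0.085], 0.86, [303.0, 286.0])]
small_round_tin [([0.456, -0.037, 0.131], 0.65, [303.0, 269.0])]
large_square_tray [([0.457, -0.039, 0.084], 0.62, [302.0, 285.0]), ([0.444, 0.289, -0.002], 0.61, [211.0, 201.0])]
large_round_tray [([0.455, 0.12, 0.002], 0.61, [254.0, 250.0])]
small_square_tray [([0.64, -0.043, -0.003], 0.69, [377.0, 269.0])]
small_round_tray [([0.635, 0.29, 0.003], 0.93, [283.0, 169.0])]
pepper_mill [([0.616, 0.123, -0.002], 0.88, [318.0, 219.0])]
mushroom [([0.534, 0.035, 0.004], 0.54, [310.0, 262.0]), ([0.639, -0.041, -0.002], 0.35, [376.0, 268.0])]
top [0.443 0.118 0.961] [[-0.019, -0.997, 0.078], [-1.0, 0.019, -0.008], [0.006, -0.079, -0.997]]
large_square_tin [([0.454, -0.038, -0.0], 0.47, [342.0, 237.0])]
large_round_tin [([0.458, -0.038, 0.044], 0.57, [345.0, 236.0])]
small_square_tin [([0.35, 0.004, 0.005], 0.75, [326.0, 280.0]), ([0.456, -0.032, 0.088], 0.71, [345.0, 236.0])]
small_round_tin [([0.453, -0.036, 0.128], 0.72, [350.0, 237.0])]
large_square_tray [([0.451, 0.292, -0.002], 0.59, [210.0, 241.0])]
large_round_tray [([0.45, 0.126, 0.001], 0.71, [276.0, 240.0])]
small_square_tray [([0.634, -0.037, 0.004], 0.79, [339.0, 166.0])]
small_round_tray [([0.633, 0.288, -0.001], 0.91, [211.0, 169.0])]
pepper_mill [([0.613, 0.127, -0.001], 0.87, [275.0, 176.0])]
mushroom [([0.537, 0.029, 0.002], 0.84, [314.0, 205.0]), ([0.453, 0.29, -0.001], 0.67, [210.0, 240.0]), ([0.456, -0.034, 0.088], 0.61, [346.0, 236.0])]
1.1 [[ 0.95  -0.312 -0.   ]
 [-0.312 -0.95   0.   ]
 [-0.    -0.    -1.   ]] 0.08546096650233169
```

View pics/scene0.png

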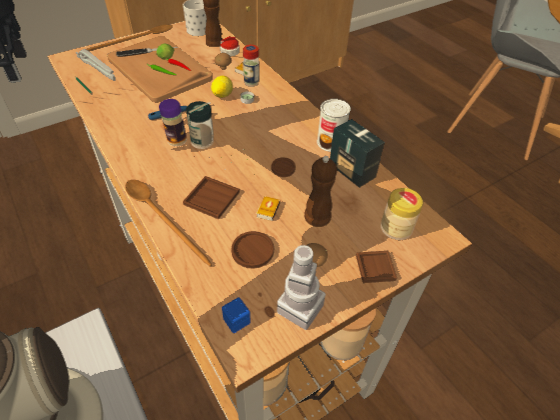

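View pics/top0.png

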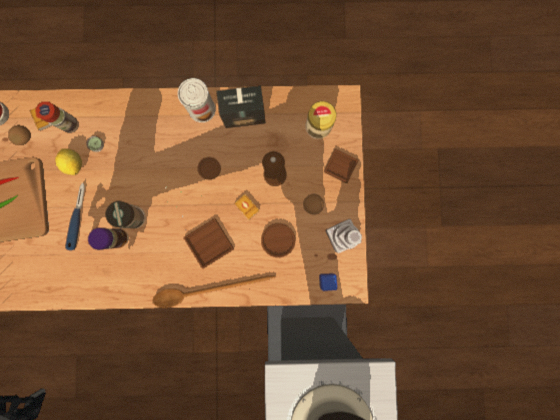

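The scene shows the stack at scene (302,285) and top (345,236). Things that could be mistaken for the tins are:
- the blue square decoy at scene (236,316) / top (328,282), to be left alone
- the spice jars at top (122,213), (103,238) and (321,118)

The trays in the top view are large square (210,241), large round (278,239), small square (340,166) and small round (209,168). I choose the silver stack, and take a close crop to check it and get the angles.

```bash
python3 - <<'E'
from h import *
im=cv2.imread('pics/top0.png'); d=eyes.snapshot('top')
cv2.imwrite('pics/crop.png',cv2.resize(im[140:300,180:370],None,fx=3.7,fy=3.7,interpolation=cv2.INTER_CUBIC))
for n,c,z in (('LStray',(210,241),.012),('SStray',(340,166),.012),('stack',(345,236),.044),('LRtray',(278,239),.012),('SRtray',(209,168),.012)):
    x,y=c; r=36; sub=im[y-r:y+r,x-r:x+r].astype(int)
    b,g,rr=sub[...,0],sub[...,1],sub[...,2]
    m=((sub.max(2)<125) if n!='stack' else ((rr-b)<25)&(b>60)).astype(np.uint8)
    m=cv2.morphologyEx(m,cv2.MORPH_OPEN,np.ones((3,3)))
    k,l=cv2.connectedComponents(m); L=l[r,r]; 
    cs,_=cv2.findContours((l==L).astype(np.uint8),0,1); q=max(cs,key=cv2.contourArea)
    rect=cv2.minAreaRect(q); bp=cv2.boxPoints(rect)+[x-r,y-r]
    P=np.array([ray(d,p,z)[:2] for p in bp]); e=P[1]-P[0]; f=P[2]-P[1]
    print(n,P.mean(0).round(4),'sides',np.linalg.norm(e).round(4),np.linalg.norm(f).round(4),'ang',np.degrees(np.arctan2(e[1],e[0])).round(1)%90, bp.round().tolist())
E
```

```text
LStray [0.4482 0.2923] sides 0.0922 0.0909 ang 30.799999999999997 [[183.0, 237.0], [215.0, 217.0], [234.0, 248.0], [202.0, 268.0]]
SStray [ 0.6334 -0.0403] sides 0.0696 0.0685 ang 62.2 [[323.0, 172.0], [335.0, 147.0], [359.0, 160.0], [347.0, 184.0]]
stack [ 0.4584 -0.0383] sides 0.1711 0.1696 ang 88.9 [[309.0, 200.0], [380.0, 200.0], [380.0, 271.0], [309.0, 271.0]]
LRtray [0.4518 0.1209] sides 0.0793 0.0813 ang 88.9 [[262.0, 223.0], [294.0, 223.0], [294.0, 256.0], [262.0, 256.0]]
SRtray [0.6349 0.2915] sides 0.0576 0.0532 ang 89.0 [[197.0, 157.0], [220.0, 157.0], [220.0, 178.0], [197.0, 178.0]]
```

View pics/crop.png

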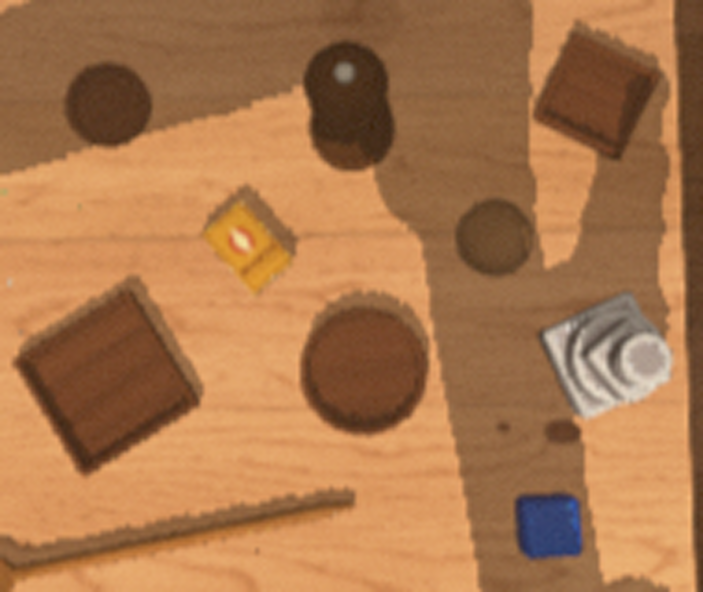

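The silver stack is confirmed at crop (605,355), with the blue decoy at (549,525). The large square tin's yaw is about 26° and the trays are at about 31° and 62°. I'll move over the stack next.

```bash
cat >> h.py <<'E'
def go(x,y,z,close=None,quiet=False):
    """tool shift (mm) and turn to bring TCP to x,y,z; close=world angle (deg) of finger line"""
    s=sense();R=np.array(s['tcp_rot']);dl=R.T@(np.array([x,y,z])-s['eef_pos'])*1000;t=0
    if close is not None:
        cur=np.degrees(np.arctan2(R[1,1],R[0,1]));t=(close-cur+90)%180-90
        t=-np.radians(t)
    print('move',dl.round(1).tolist(),'turn',round(t,3),'norm',dl_n(dl),'q6',round(s['q'][5],2),'t',round(s['clock'],2))
def dl_n(d): return round(float(np.linalg.norm(d)))
E
python3 - <<'E'
from h import *
d=eyes.snapshot('wrist');print(np.round(d['T_tool_cam'],3).tolist(),np.round(d['K'],0).tolist())
go(.457,-.037,.42,26)
go(.457,-.037,.42,116)
E
```

```text
[[-0.001, -0.955, -0.296, 0.077], [1.0, -0.0, -0.0, 0.0], [0.0, -0.296, 0.955, 0.03], [0.0, 0.0, 0.0, 1.0]] [[359.0, 0.0, 276.0], [0.0, 359.0, 206.0], [0.0, 0.0, 1.0]]
move [445.7, 517.3, -15.3] turn 0.799 norm 683 q6 -0.26 t 1.2
move [445.7, 517.3, -15.3] turn -0.772 norm 683 q6 -0.26 t 1.2
```

{"op": "move_arm", "data": {"increments": [[446, 517, -15, 0.8], [446, 517, -15, 0.8], [446, 517, -15, 0.8], [446, 517, -15, 0.8], [446, 517, -15, 0.8], [446, 517, -15, 0.8], [446, 517, -15, 0.8], [446, 517, -15, 0.8], [446, 517, -15, 0.8], [446, 517, -15, 0.8]], "fingers": 1}}

```text
clock: 2.2
eef_pos: [0.3872, 0.1301, 0.4163]
tcp_rot: [[0.438, -0.899, 0.001], [-0.899, -0.438, 0.001], [-0.0, -0.002, -1.0]]
force: [0.2, 0.9, 0.8]
width: 0.0854
gripper_force: 0.0
```

```bash
python3 - <<'E'
from h import *
go(.457,-.037,.42,26); print(sense()['q'])
E
```

```text
move [180.7, 10.5, -3.7] turn 0.0 norm 181 q6 -0.27 t 2.2
[ 7.26041126e-01 -6.02090047e-03 -4.59777088e-01  1.75886631e-04
 -1.11539368e+00 -2.72251175e-01]
```

{"op": "move_arm", "data": {"increments": [[45, 3, -1, 0], [90, 5, -2, 0], [135, 8, -4, 0], [170, 10, -4, 0], [181, 10, -4, 0], [181, 10, -4, 0], [181, 10, -4, 0]]}}

```text
clock: 2.9
eef_pos: [0.4571, -0.0347, 0.4196]
tcp_rot: [[0.438, -0.899, -0.0], [-0.899, -0.438, 0.0], [-0.0, 0.0, -1.0]]
force: [-0.3, 0.7, -0.0]
width: 0.085
gripper_force: 0.0
```

```bash
python3 - <<'E'
from h import *
d=snap('wrist','w1.png')
for n in ('small_round_tin','small_square_tin','large_round_tin','large_square_tin'):
    print(n,[(np.round(r['at'],3).tolist(),round(r['p'],2),np.round(pix(d,r['at'])).tolist()) for r in nets.spot_point('wrist',n)[:2]])
s=sense();print(np.round(s['eef_pos'],4),s['clock'],s['q'][5])
E
```

```text
small_round_tin [([0.451, -0.037, 0.129], 0.72, [285.0, 201.0])]
small_square_tin [([0.347, 0.004, -0.002], 0.77, [346.0, 238.0]), ([0.457, -0.038, 0.083], 0.64, [279.0, 183.0])]
large_round_tin [([0.46, -0.037, 0.042], 0.89, [275.0, 173.0])]
large_square_tin []
[ 0.4571 -0.0341  0.4199] 3.15 0.1733625666210025
```

View pics/w1.png

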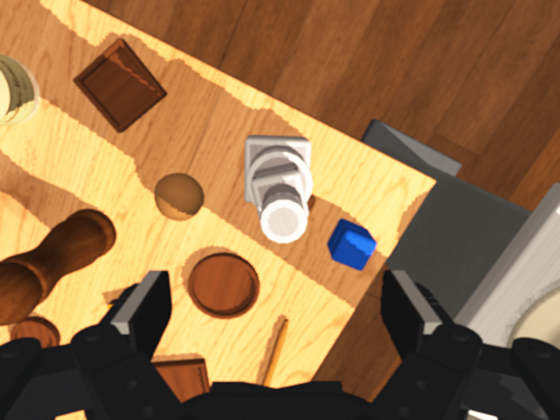

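The stack shows at (284,218), being the top lid's centre. The big square tin's rear edge runs (246,137)–(311,136) and the small square tin is slightly turned, with a rear edge near (250,182)–(307,172).

```bash
python3 - <<'E'
from h import *
d=snap('wrist'); im=d['frame']
p=ray(d,(284,218),.176); print('round top',p.round(4))
for a,b,z in (((246,137),(311,136),.044),((252,183),(306,171),.132)):
    A,B=ray(d,a,z),ray(d,b,z);v=B-A;print(A.round(4),B.round(4),np.linalg.norm(v).round(4),np.degrees(np.arctan2(v[1],v[0]))%90)
cv2.imwrite('pics/w1c.png',cv2.resize(im[120:260,225:365],None,fx=4,fy=4,interpolation=cv2.INTER_CUBIC))
go(p[0],p[1],.155+.158,26)
E
```

```text
round top [ 0.4544 -0.0383  0.176 ]
[ 0.5004 -0.0558  0.044 ] [ 0.4452 -0.0837  0.044 ] 0.0618 26.899817769052333
[ 0.4801 -0.0391  0.132 ] [ 0.4485 -0.0646  0.132 ] 0.0406 38.82292736051642
move [2.4, 4.3, 106.9] turn 0.001 norm 107 q6 0.17 t 3.2
```

View pics/w1c.png

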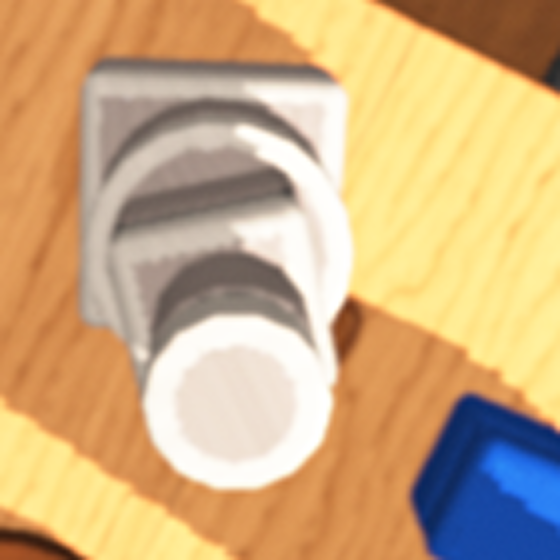

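{"op": "move_arm", "data": {"increments": [[2, 4, 35, 0], [2, 4, 75, 0], [2, 4, 100, 0], [2, 4, 106, 0], [2, 4, 106, 0], [2, 4, 106, 0]], "fingers": 0.2, "squeeze": 30}}

```text
clock: 3.8
eef_pos: [0.4554, -0.0382, 0.3151]
tcp_rot: [[0.438, -0.899, 0.003], [-0.899, -0.438, 0.0], [0.001, -0.003, -1.0]]
force: [-0.5, -0.8, -0.2]
width: 0.0516
gripper_force: 0.0
```

{"op": "move_arm", "data": {"increments": [[0, 0, 0, 0], [0, 0, 0, 0], [0, 0, 0, 0], [0, 0, 0, 0], [0, 0, 0, 0], [0, 0, 0, 0]], "fingers": -1}}

```text
clock: 4.4
eef_pos: [0.4552, -0.0385, 0.3152]
tcp_rot: [[0.438, -0.899, 0.003], [-0.899, -0.438, 0.0], [0.001, -0.003, -1.0]]
force: [-0.5, 1.4, 5.8]
width: 0.0293
gripper_force: 29.8
```

{"op": "move_arm", "data": {"increments": [[0, 0, -10, 0], [0, 0, -30, 0], [0, 0, -55, 0], [0, 0, -80, 0], [0, 0, -90, 0], [0, 0, -90, 0], [0, 0, -90, 0]]}}

```text
clock: 5.1
eef_pos: [0.4542, -0.0386, 0.4027]
tcp_rot: [[0.437, -0.899, -0.002], [-0.899, -0.437, 0.0], [-0.001, 0.002, -1.0]]
force: [-0.4, 0.5, -1.5]
width: 0.0291
gripper_force: 29.7
```

```bash
python3 - <<'E'
from h import *
d=snap('wrist','w2.png')
for n in ('small_round_tray',):
  for c in ('wrist','top'):
    if c=='top': e=snap('top')
    print(n,[(np.round(r['at'],4).tolist(),round(r['p'],2)) for r in nets.spot_point(c,n)[:2]])
go(.634,.290,.405)
E
```

```text
small_round_tray [([0.6363, 0.2918, 0.0007], 0.78)]
small_round_tray [([0.6356, 0.2916, -0.0017], 0.61)]
move [-216.9, -305.2, -3.1] turn 0 norm 374 q6 0.18 t 5.3
```

View pics/w2.png

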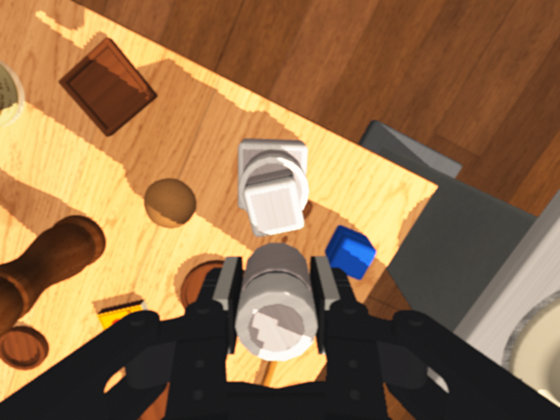

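The tin is held, and the small square tin's lid shows clear at about (274,204). I'll carry the round tin to its tray.

{"op": "move_arm", "data": {"increments": [[-15, -21, 0, 0], [-43, -61, 0, 0], [-75, -106, 0, 0], [-107, -151, 0, 0], [-139, -196, 0, 0], [-170, -240, 0, 0], [-197, -278, 0, 0], [-213, -300, 0, 0], [-217, -306, 0, 0], [-217, -306, 0, 0]]}}

```text
clock: 6.3
eef_pos: [0.6352, 0.2919, 0.4011]
tcp_rot: [[0.439, -0.899, -0.003], [-0.899, -0.439, -0.002], [0.001, 0.004, -1.0]]
force: [-0.1, -0.2, -0.2]
width: 0.0291
gripper_force: 29.9
```

```bash
python3 - <<'E'
from h import *
im=cv2.imread('pics/w2.png'); d=snap('wrist','w3.png')
# circle of tray hidden by tin? report net + go
print([(np.round(r['at'],4).tolist(),round(r['p'],2)) for r in nets.spot_point('wrist','small_round_tray')[:2]])
# small square lid in w2 with the pose of that moment
R=np.array([[.437,-.899,-.002],[-.899,-.437,0],[-.001,.002,-1]])
T=np.eye(4);T[:3,:3]=R;T[:3,3]=[.4542,-.0386,.4027];C=T@np.array(d['T_tool_cam']);e=dict(d,origin=C[:3,3],attitude=C[:3,:3])
g=cv2.cvtColor(im,cv2.COLOR_BGR2GRAY); m=(g>200).astype(np.uint8); k,l=cv2.connectedComponents(cv2.erode(m,np.ones((2,2))));q=cv2.findContours((l==l[204,274]).astype(np.uint8),0,1)[0]
if l[204,274]:
    r=cv2.minAreaRect(max(q,key=cv2.contourArea));print(r)
P=np.array([ray(e,c,.132)[:2] for c in ((245,183),(295,176),(303,228),(256,236))])
for i in range(4):
    v=P[(i+1)%4]-P[i];print(P[i].round(4),np.linalg.norm(v).round(4),np.degrees(np.arctan2(v[1],v[0]))%90)
print(P.mean(0))
go(.635,.291,.155+.032+.004)
cv2.imwrite('pics/w2c.png',np.hstack([cv2.resize(im[130:250,225:325],(500,600),interpolation=2)]))
E
```

```text
[([0.6363, 0.2913, 0.0005], 0.77)]
((275.23486328125, 171.6338653564453), (301.86773681640625, 118.85717010498047), 26.742435455322266)
[ 0.4816 -0.0458] 0.0346 34.01413954795987
[ 0.4529 -0.0652] 0.0385 35.34637393961738
[ 0.4306 -0.0338] 0.0343 36.18522604576002
[ 0.4583 -0.0136] 0.0398 35.90635806159968
[ 0.45585343 -0.0396311 ]
move [-1.0, -1.3, 211.8] turn 0 norm 212 q6 -0.21 t 6.4
```

View pics/w2c.png

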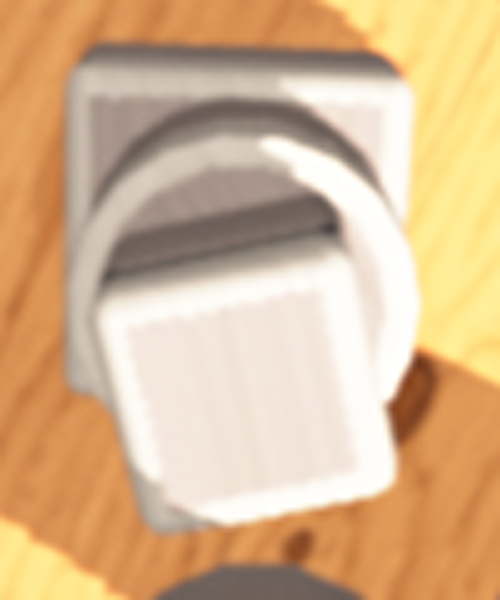

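View pics/w3.png

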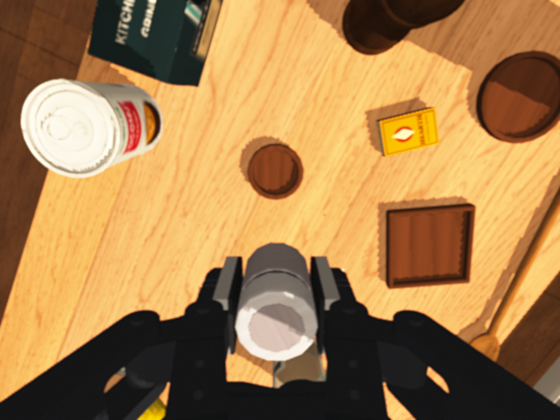

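The tin is held over its tray, whose rim centre is at (274,170). The small square lid's corners put its yaw at about 38.5°.

```bash
python3 - <<'E'
from h import *
d=snap('wrist')
print(ray(d,(274.5,170),.012), 'LS tray rim', [ray(d,p,.012).round(4)[:2].tolist() for p in ((387,208),(474,204),(470,280),(388,286))])
go(.6355,.2912,.155+.032+.003)
E
```

```text
[0.63741178 0.28710239 0.012     ] LS tray rim [[0.513, 0.2719], [0.433, 0.2282], [0.3849, 0.3042], [0.464, 0.3509]]
move [-1.3, -2.0, 213.5] turn 0 norm 214 q6 -0.21 t 6.45
```

{"op": "move_arm", "data": {"increments": [[0, -2, 20, 0], [0, -2, 60, 0], [0, -2, 105, 0], [0, -2, 150, 0], [0, -2, 185, 0], [0, -2, 203, 0], [0, -2, 210, 0], [0, -2, 214, 0], [0, -2, 215, 0], [0, -2, 215, 0]]}}

```text
clock: 7.45
eef_pos: [0.637, 0.2914, 0.1904]
tcp_rot: [[0.438, -0.899, 0.002], [-0.899, -0.438, 0.002], [-0.0, -0.003, -1.0]]
force: [0.9, 0.3, -0.8]
width: 0.0294
gripper_force: 29.9
```

```bash
python3 - <<'E'
from h import *
s=sense();print(s['eef_pos'],s['force'])
E
```

```text
[0.63700097 0.29138093 0.19043451] [ 0.86326357  0.26809701 -0.82141485]
```

Lower 2 mm, then release, then rise.

{"op": "move_arm", "data": {"increments": [[0, 0, 1, 0], [0, 0, 2, 0], [0, 0, 2, 0]]}}

```text
clock: 7.75
eef_pos: [0.6369, 0.2916, 0.1883]
tcp_rot: [[0.438, -0.899, 0.002], [-0.899, -0.438, 0.001], [0.0, -0.002, -1.0]]
force: [-1.4, 0.1, 4.7]
width: 0.0291
gripper_force: 30.3
```

{"op": "move_arm", "data": {"increments": [[0, 0, 0, 0], [0, 0, 0, 0], [0, 0, 0, 0], [0, 0, 0, 0]], "fingers": 0.3}}

```text
clock: 8.15
eef_pos: [0.6366, 0.2913, 0.1863]
tcp_rot: [[0.438, -0.899, -0.0], [-0.899, -0.438, -0.0], [0.0, 0.0, -1.0]]
force: [0.2, 0.5, -0.1]
width: 0.0556
gripper_force: 0.0
```

{"op": "move_arm", "data": {"increments": [[0, 0, -10, 0], [0, 0, -40, 0], [0, 0, -85, 0], [0, 0, -130, 0], [0, 0, -175, 0], [0, 0, -205, 0], [0, 0, -215, 0], [0, 0, -215, 0]]}}

```text
clock: 8.95
eef_pos: [0.6365, 0.2912, 0.4041]
tcp_rot: [[0.438, -0.899, 0.003], [-0.899, -0.438, 0.003], [-0.001, -0.004, -1.0]]
force: [0.4, -0.3, 0.0]
width: 0.055
gripper_force: 0.0
```

```bash
python3 - <<'E'
from h import *
d=snap('wrist','w4.png')
print([(np.round(r['at'],4).tolist(),round(r['p'],2),pix(d,r['at']).round()) for r in nets.spot_point('wrist','small_round_tin')[:2]])
go(.4552,-.039,.40,38.5)
E
```

```text
[([0.4517, 0.1201, -0.0003], 0.54, array([520.,  98.]))]
move [217.7, 307.2, 0.8] turn -0.219 norm 377 q6 -0.21 t 9.05
```

View pics/w4.png

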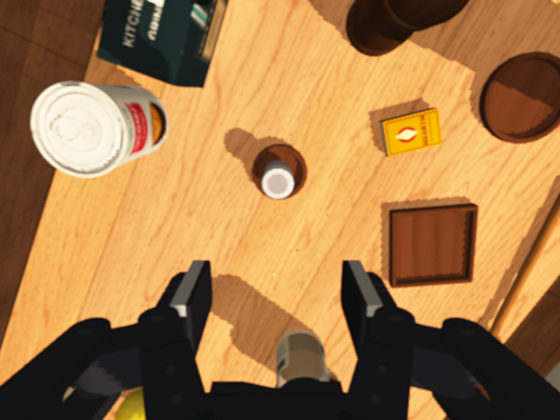

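The small round tin stands upright and centred in its tray (lid at 278,181). I'll go back for the small square tin.

{"op": "move_arm", "data": {"increments": [[15, 21, 0, -0.03], [43, 61, 0, -0.07], [75, 106, 0, -0.11], [107, 151, 0, -0.16], [139, 196, 0, -0.2], [170, 240, 0, -0.22], [198, 279, 0, -0.22], [214, 301, 0, -0.22], [218, 307, 0, -0.22], [218, 307, 0, -0.22]], "fingers": 0.5}}

```text
clock: 10.05
eef_pos: [0.4551, -0.0401, 0.4004]
tcp_rot: [[0.622, -0.783, -0.003], [-0.783, -0.622, -0.001], [-0.001, 0.003, -1.0]]
force: [0.5, 0.4, 0.3]
width: 0.0638
gripper_force: 0.0
```

```bash
python3 - <<'E'
from h import *
d=snap('wrist','w5.png'); im=d['frame']
g=cv2.cvtColor(im,cv2.COLOR_BGR2GRAY).astype(int)
u=pix(d,(.4552,-.039,.132));print(u)
for n in ('small_square_tin','small_square_tray','large_round_tin'): print(n,[(np.round(r['at'],4).tolist(),round(r['p'],2)) for r in nets.spot_point('wrist',n)[:2]])
x,y=u.astype(int);cv2.imwrite('pics/w5c.png',cv2.resize(im[y-60:y+60,x-60:x+60],(600,600),interpolation=2));print(x,y)
go(.4552,-.039,.271,38.5)
E
```

```text
[274.582951   210.64621517]
small_square_tin [([0.345, 0.0029, -0.0056], 0.75), ([0.4548, -0.0369, 0.0858], 0.72)]
small_square_tray [([0.6343, -0.0414, -0.0034], 0.71)]
large_round_tin [([0.4591, -0.0381, 0.0462], 0.58)]
274 210
move [-0.2, 1.7, 130.0] turn 0.002 norm 130 q6 0.4 t 10.25
```

View pics/w5c.png

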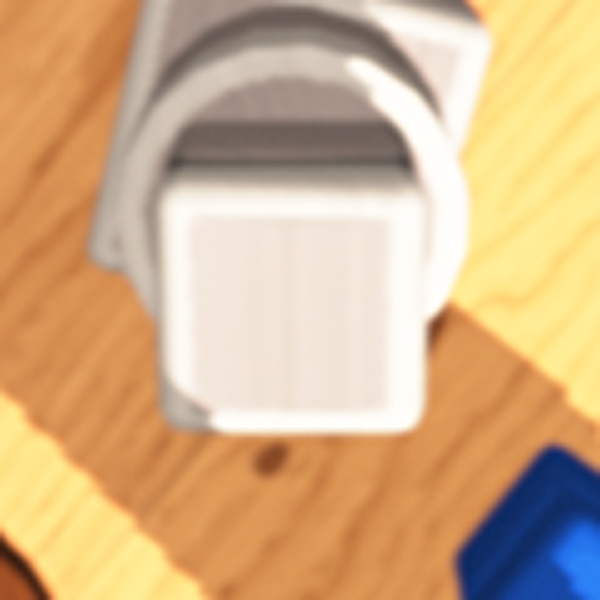

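The lid is square to the picture and centred, so the fingers line up. I'll descend and grip.

{"op": "move_arm", "data": {"increments": [[0, 1, 30, 0], [0, 1, 75, 0], [0, 1, 110, 0], [0, 1, 126, 0], [0, 1, 130, 0], [0, 1, 130, 0], [0, 1, 130, 0]]}}

```text
clock: 10.95
eef_pos: [0.4561, -0.0391, 0.2726]
tcp_rot: [[0.624, -0.781, 0.002], [-0.781, -0.624, 0.0], [0.001, -0.002, -1.0]]
force: [0.1, -0.1, 0.1]
width: 0.0642
gripper_force: 0.0
```

{"op": "move_arm", "data": {"increments": [[0, 0, 0, 0], [0, 0, 0, 0], [0, 0, 0, 0], [0, 0, 0, 0], [0, 0, 0, 0], [0, 0, 0, 0]], "fingers": -1, "squeeze": 35}}

```text
clock: 11.55
eef_pos: [0.4557, -0.0395, 0.2728]
tcp_rot: [[0.624, -0.782, 0.002], [-0.782, -0.624, 0.0], [0.001, -0.002, -1.0]]
force: [0.0, 1.5, 6.5]
width: 0.0378
gripper_force: 36.1
```

{"op": "move_arm", "data": {"increments": [[0, 0, -8, 0], [0, 0, -25, 0], [0, 0, -50, 0], [0, 0, -70, 0], [0, 0, -80, 0], [0, 0, -80, 0], [0, 0, -80, 0]]}}

```text
clock: 12.25
eef_pos: [0.4547, -0.0398, 0.3509]
tcp_rot: [[0.623, -0.782, -0.002], [-0.782, -0.623, 0.0], [-0.001, 0.001, -1.0]]
force: [0.1, -0.1, -1.2]
width: 0.0374
gripper_force: 35.3
```

```bash
python3 - <<'E'
from h import *
d=snap('wrist','w6.png'); im=d['frame']
print([(np.round(r['at'],4).tolist(),round(r['p'],2)) for r in nets.spot_point('wrist','small_square_tray')[:2]])
# tray outline
u=pix(d,(.635,-.04,.012)).astype(int);print(u)
x,y=u;x0,y0=max(x-70,0),max(y-70,0);c=im[y0:y+70,x0:x+70];m=(c.max(2)<110).astype(np.uint8)
k,l=cv2.connectedComponents(m);q=max(cv2.findContours((l==l[y-y0,x-x0]).astype(np.uint8),0,1)[0],key=cv2.contourArea)
b=cv2.boxPoints(cv2.minAreaRect(q))+[x0,y0];P=np.array([ray(d,p,.012)[:2] for p in b]);v=P[1]-P[0];w=P[2]-P[1]
print(P.mean(0),np.linalg.norm(v),np.linalg.norm(w),np.degrees(np.arctan2(v[1],v[0]))%90,np.degrees(np.arctan2(w[1],w[0]))%90)
cv2.imwrite('pics/w6c.png',im[:, :])
s=sense();print(s['eef_pos'],s['width'])
go(.635,-.041,.35,62);go(.635,-.041,.35,62-90)
E
```

```text
[([0.6329, -0.0399, -0.0019], 0.78)]
[97 47]
[ 0.63590184 -0.03849864] 0.05556258986455339 0.06645401104985561 64.16960885152848 66.0295493900355
[ 0.45478209 -0.0397095   0.35046097] 0.0376655351805701
move [113.3, -140.1, -0.0] turn -0.409 norm 180 q6 0.4 t 12.35
move [113.3, -140.1, -0.0] turn 1.161 norm 180 q6 0.4 t 12.35
```

View pics/w6.png

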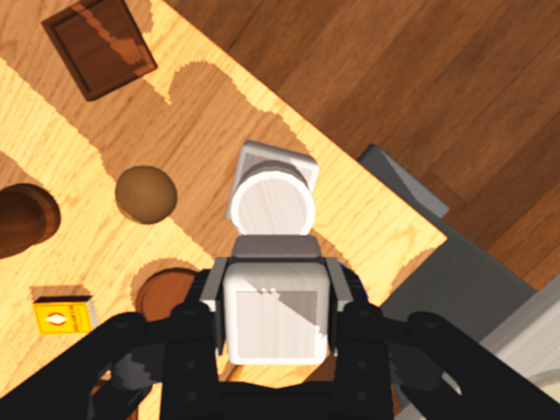

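The small square tin is gripped squarely and the large round tin's lid is left at (272,205). I'll carry it to above the small square tray.

{"op": "move_arm", "data": {"increments": [[10, -13, -5, -0.05], [32, -40, -10, -0.13], [58, -72, -15, -0.22], [84, -104, -20, -0.31], [104, -128, -20, -0.38], [112, -139, -20, -0.41], [113, -140, -20, -0.41], [113, -140, -20, -0.41]]}}

```text
clock: 13.15
eef_pos: [0.6348, -0.0408, 0.37]
tcp_rot: [[0.883, -0.47, -0.003], [-0.47, -0.883, -0.0], [-0.003, 0.002, -1.0]]
force: [-0.0, -0.2, -1.2]
width: 0.0375
gripper_force: 35.4
```

```bash
python3 - <<'E'
from h import *
d=snap('wrist','w7.png')
print([(np.round(r['at'],4).tolist(),round(r['p'],2)) for r in nets.spot_point('wrist','small_square_tray')[:2]])
s=snap('scene')
print('jar base',ray(s,(398,228),0),'lid',ray(s,(404,198),.1))
go(.635,-.040,.19)
E
```

```text
[([0.6334, -0.0446, -0.0016], 0.62)]
jar base [0.74571476 0.01169795 0.        ] lid [0.73209729 0.01222318 0.1       ]
move [0.4, -1.1, 181.7] turn 0 norm 182 q6 0.89 t 13.3
```

View pics/w7.png

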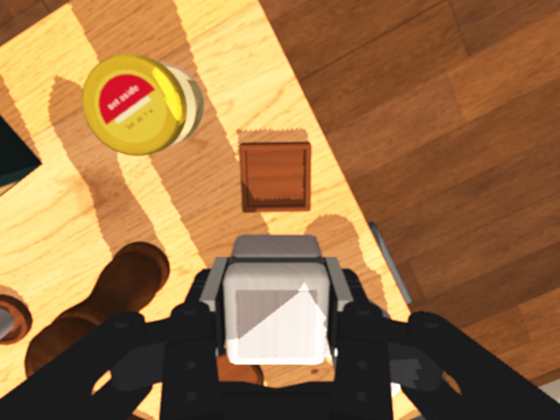

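The tray appears aligned to within a degree, with its rim centre at (275.5,177), and the jar at (145,105) is clear of the hand. I'll use the placed round tin to find the camera bias.

```bash
python3 - <<'E'
from h import *
d=snap('wrist')
im=d['frame']
print('ss tray',ray(d,(275.5,177),.012))
R=np.array([[.438,-.899,.0],[-.899,-.438,.0],[0,0,-1]])
T=np.eye(4);T[:3,:3]=R;T[:3,3]=[.6365,.2912,.4041];C=T@np.array(d['T_tool_cam']);e=dict(d,origin=C[:3,3],attitude=C[:3,:3])
print('sr tin lid',ray(e,(278,181.5),.049),'tray',ray(e,(279,171),.012))
for b in ((240,143),(311,142),(310,210.5),(243,212)): print(ray(d,b,.012)[:2].round(4))
go(.635,-.040,.19)
E
```

```text
ss tray [ 0.63716437 -0.04192055  0.012     ]
sr tin lid [0.63489576 0.29027417 0.049     ] tray [0.63481801 0.28765998 0.012     ]
[ 0.6803 -0.0282]
[ 0.6507 -0.0857]
[ 0.5924 -0.0558]
[0.6214 0.002 ]
move [0.3, -1.0, 182.0] turn 0 norm 182 q6 0.89 t 13.35
```

{"op": "move_arm", "data": {"increments": [[1, 0, 20, -0.01], [1, 0, 60, -0.017], [1, 0, 105, -0.017], [1, 0, 145, -0.017], [1, 0, 168, -0.017], [1, 0, 177, -0.017], [1, 0, 180, -0.017], [1, 0, 182, -0.017], [1, 0, 183, -0.017], [1, 0, 183, -0.017]]}}

```text
clock: 14.35
eef_pos: [0.6364, -0.0411, 0.1901]
tcp_rot: [[0.891, -0.454, 0.002], [-0.454, -0.891, 0.0], [0.002, -0.001, -1.0]]
force: [0.4, 1.1, -1.6]
width: 0.0377
gripper_force: 35.3
```

{"op": "move_arm", "data": {"increments": [[0, 0, 0, 0], [0, 0, 0, 0], [0, 0, 0, 0], [0, 0, 0, 0]], "fingers": 0.4}}

```text
clock: 14.75
eef_pos: [0.6361, -0.0412, 0.1889]
tcp_rot: [[0.891, -0.454, 0.0], [-0.454, -0.891, 0.0], [0.0, -0.0, -1.0]]
force: [-0.6, -1.1, 0.5]
width: 0.0596
gripper_force: 0.0
```

{"op": "move_arm", "data": {"increments": [[0, 0, -10, 0], [0, 0, -40, 0], [0, 0, -85, 0], [0, 0, -130, 0], [0, 0, -165, 0], [0, 0, -180, 0], [0, 0, -180, 0]]}}

```text
clock: 15.45
eef_pos: [0.6363, -0.0412, 0.373]
tcp_rot: [[0.891, -0.453, 0.008], [-0.453, -0.891, 0.001], [0.007, -0.004, -1.0]]
force: [0.2, 0.2, -0.5]
width: 0.0595
gripper_force: 0.0
```

```bash
python3 - <<'E'
from h import *
d=snap('wrist','w8.png')
for n in ('small_square_tin','small_square_tray'): print([(np.round(r['at'],4).tolist(),round(r['p'],2),pix(d,r['at']).round().tolist()) for r in nets.spot_point('wrist',n)[:2]])
im=d['frame'];cv2.imwrite('pics/w8c.png',cv2.resize(im[120:240,215:335],(600,600),interpolation=2))
go(.458,-.0385,.37,26)
E
```

```text
[([0.6336, -0.0401, 0.0018], 0.66, [278.0, 183.0]), ([0.4596, -0.0378, 0.0001], 0.53, [347.0, 321.0])]
[]
move [-159.4, 78.1, -2.1] turn 0.646 norm 178 q6 0.91 t 15.6
```

View pics/w8c.png

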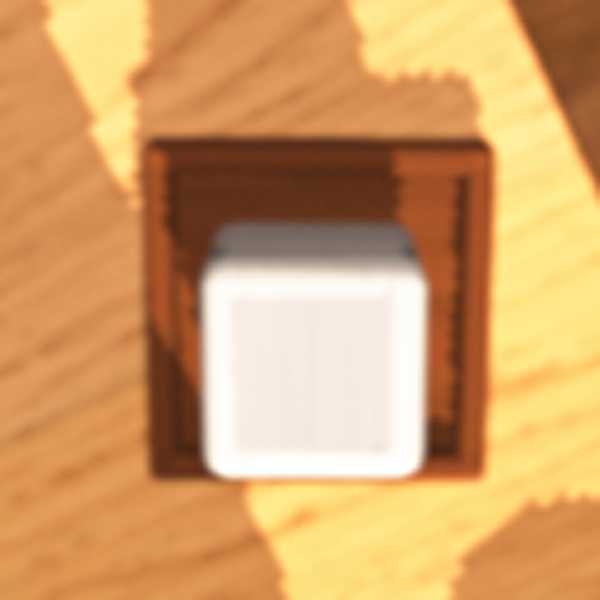

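The small square tin stands flat and aligned inside its tray. Next is the large round tin.

{"op": "move_arm", "data": {"increments": [[-15, 7, 0, 0.1], [-45, 22, 0, 0.22], [-80, 39, 0, 0.35], [-115, 56, 0, 0.48], [-143, 70, 0, 0.6], [-156, 76, 0, 0.646], [-159, 78, 0, 0.646], [-159, 78, 0, 0.646], [-159, 78, 0, 0.646]], "fingers": 1}}

```text
clock: 16.5
eef_pos: [0.4598, -0.0385, 0.3682]
tcp_rot: [[0.439, -0.898, -0.001], [-0.898, -0.439, -0.0], [0.0, 0.001, -1.0]]
force: [-0.3, -0.7, 0.1]
width: 0.0856
gripper_force: 0.0
```

```bash
python3 - <<'E'
from h import *
d=snap('wrist','w9.png');im=d['frame']
for n in ('large_round_tin','large_square_tin','large_round_tray'): print(n,[(np.round(r['at'],4).tolist(),round(r['p'],2),pix(d,r['at']).round().tolist()) for r in nets.spot_point('wrist',n)[:2]])
g=cv2.medianBlur(cv2.cvtColor(im,cv2.COLOR_BGR2GRAY),3);u=pix(d,(.458,-.0385,.088)).astype(int);print(u)
c=cv2.HoughCircles(g[u[1]-70:u[1]+70,u[0]-70:u[0]+70],3,1.5,20,param1=120,param2=.5,minRadius=30,maxRadius=60)
for k in (c[0][:3] if c is not None else []):
    print(k, ray(d,(k[0]+u[0]-70,k[1]+u[1]-70),.088).round(4))
go(.458,-.0385,.229,26)
E
```

```text
large_round_tin [([0.4591, -0.0384, 0.0412], 0.63, [277.0, 189.0])]
large_square_tin []
large_round_tray [([0.4506, 0.1185, 0.0007], 0.56, [220.0, 310.0])]
[278 206]
[71.25 69.75 37.65] [ 0.4578 -0.0388  0.088 ]
[48.75 68.25 59.1 ] [ 0.473  -0.0327  0.088 ]
[92.25 71.25 59.1 ] [ 0.4435 -0.0445  0.088 ]
move [-0.8, 1.4, 139.3] turn 0.0 norm 139 q6 0.18 t 16.7
```

{"op": "move_arm", "data": {"increments": [[-1, 1, 30, 0], [-1, 1, 75, 0], [-1, 1, 115, 0], [-1, 1, 133, 0], [-1, 1, 139, 0], [-1, 1, 139, 0], [-1, 1, 139, 0]]}}

```text
clock: 17.4
eef_pos: [0.4584, -0.038, 0.2306]
tcp_rot: [[0.439, -0.899, 0.002], [-0.899, -0.439, 0.0], [0.001, -0.002, -1.0]]
force: [-0.5, -0.6, -0.3]
width: 0.0855
gripper_force: 0.0
```

{"op": "move_arm", "data": {"increments": [[0, 0, 0, 0], [0, 0, 0, 0], [0, 0, 0, 0], [0, 0, 0, 0], [0, 0, 0, 0], [0, 0, 0, 0]], "fingers": -1, "squeeze": 40}}

```text
clock: 18.0
eef_pos: [0.4579, -0.0381, 0.231]
tcp_rot: [[0.439, -0.898, 0.002], [-0.898, -0.439, 0.0], [0.001, -0.002, -1.0]]
force: [-1.7, 0.9, 5.9]
width: 0.057
gripper_force: 42.2
```

{"op": "move_arm", "data": {"increments": [[0, 0, -8, 0], [0, 0, -25, 0], [0, 0, -50, 0], [0, 0, -70, 0], [0, 0, -80, 0], [0, 0, -80, 0], [0, 0, -80, 0]]}}

```text
clock: 18.7
eef_pos: [0.4571, -0.0382, 0.3091]
tcp_rot: [[0.438, -0.899, -0.001], [-0.899, -0.438, 0.0], [-0.001, 0.001, -1.0]]
force: [-0.1, -0.2, -2.4]
width: 0.0567
gripper_force: 43.1
```

```bash
python3 - <<'E'
from h import *
d=snap('wrist','w10.png');im=d['frame']
for n in ('large_square_tin','large_round_tray'): print(n,[(np.round(r['at'],4).tolist(),round(r['p'],2),pix(d,r['at']).round().tolist()) for r in nets.spot_point('wrist',n)[:2]])
go(.452,.122,.31)
E
```

```text
large_square_tin [([0.4599, -0.0396, 0.0008], 0.77, [274.0, 191.0])]
large_round_tray [([0.4488, 0.1214, -0.0024], 0.83, [210.0, 346.0]), ([0.6161, 0.1273, 0.0031], 0.61, [27.0, 284.0])]
move [-146.3, -65.5, -1.5] turn 0 norm 160 q6 0.18 t 18.85
```

{"op": "move_arm", "data": {"increments": [[-12, -6, -10, 0], [-40, -18, -30, 0], [-75, -34, -50, 0], [-110, -49, -60, 0], [-135, -60, -60, 0], [-144, -65, -60, 0], [-146, -65, -60, 0], [-146, -65, -60, 0]]}}

```text
clock: 19.65
eef_pos: [0.4517, 0.1215, 0.3693]
tcp_rot: [[0.439, -0.899, -0.001], [-0.899, -0.439, -0.001], [0.0, 0.002, -1.0]]
force: [-0.0, -0.2, -1.6]
width: 0.0568
gripper_force: 43.2
```

```bash
python3 - <<'E'
from h import *
d=snap('wrist','w11.png');im=d['frame']
for n in ('large_round_tray',): print(n,[(np.round(r['at'],4).tolist(),round(r['p'],2),pix(d,r['at']).round().tolist()) for r in nets.spot_point('wrist',n)[:2]])
u=pix(d,(.4515,.1215,.012)).astype(int);x,y=u;print(u)
c=im[y-60:y+60,x-60:x+60];m=(c.max(2)<135).astype(np.uint8);m=cv2.morphologyEx(m,cv2.MORPH_OPEN,np.ones((3,3)))
k,l=cv2.connectedComponents(m);q=max(cv2.findContours((l==l[60,60]).astype(np.uint8),0,1)[0],key=cv2.contourArea)
(cx,cy),ax,_=cv2.fitEllipse(q);print(cx+x-60,cy+y-60,ax,ray(d,(cx+x-60,cy+y-60),.012).round(4))
go(.4515,.1215,.192)
E
```

```text
large_round_tray [([0.4511, 0.1205, -0.0001], 0.87, [277.0, 177.0])]
[276 181]
272.83489990234375 176.50494384765625 (130.14459228515625, 143.1484375) [0.4563 0.1191 0.012 ]
move [-0.8, -0.2, 177.4] turn 0 norm 177 q6 -0.16 t 19.75
```

{"op": "move_arm", "data": {"increments": [[0, 0, 20, 0], [0, 0, 60, 0], [0, 0, 105, 0], [0, 0, 143, 0], [0, 0, 164, 0], [0, 0, 172, 0], [0, 0, 175, 0], [0, 0, 177, 0], [0, 0, 178, 0], [0, 0, 178, 0]]}}

```text
clock: 20.75
eef_pos: [0.4523, 0.1217, 0.1926]
tcp_rot: [[0.439, -0.899, 0.002], [-0.899, -0.439, 0.001], [-0.0, -0.002, -1.0]]
force: [-0.4, -0.2, -2.2]
width: 0.0566
gripper_force: 43.3
```

{"op": "move_arm", "data": {"increments": [[0, 0, 0, 0], [0, 0, 0, 0], [0, 0, 0, 0], [0, 0, 0, 0]], "fingers": 0.9}}

```text
clock: 21.15
eef_pos: [0.4521, 0.1217, 0.1919]
tcp_rot: [[0.439, -0.899, 0.001], [-0.899, -0.439, 0.0], [-0.0, -0.001, -1.0]]
force: [0.2, 0.1, -0.3]
width: 0.0809
gripper_force: 0.0
```

{"op": "move_arm", "data": {"increments": [[0, 0, -10, 0], [0, 0, -40, 0], [0, 0, -85, 0], [0, 0, -130, 0], [0, 0, -165, 0], [0, 0, -180, 0], [0, 0, -180, 0]], "fingers": 1}}

```text
clock: 21.85
eef_pos: [0.4521, 0.1216, 0.3752]
tcp_rot: [[0.439, -0.899, 0.006], [-0.899, -0.439, 0.004], [-0.001, -0.007, -1.0]]
force: [0.6, -0.1, -0.4]
width: 0.0857
gripper_force: 0.0
```

```bash
python3 - <<'E'
from h import *
d=snap('wrist','w12.png');im=d['frame']
for n in ('large_round_tin','large_round_tray','large_square_tin'): print(n,[(np.round(r['at'],4).tolist(),round(r['p'],2),pix(d,r['at']).round().tolist()) for r in nets.spot_point('wrist',n)[:2]])
go(.459,-.039,.35,26.5)
E
```

```text
large_round_tin [([0.4544, 0.1235, 0.0042], 0.58, [277.0, 178.0])]
large_round_tray [([0.5391, 0.0341, -0.003], 0.37, [235.0, 48.0]), ([0.4545, 0.1232, 0.0038], 0.29, [277.0, 178.0])]
large_square_tin [([0.4608, -0.0367, 0.001], 0.7, [352.0, 10.0])]
move [147.4, 63.5, 20.7] turn -0.009 norm 162 q6 -0.16 t 22.05
```

Placed. Now above the large square tin, to measure its yaw and centre.

{"op": "move_arm", "data": {"increments": [[12, 5, 0, 0], [40, 17, 0, 0], [75, 32, 0, 0], [110, 47, 0, 0], [136, 59, 0, 0], [145, 63, 0, -0.009], [147, 63, 0, -0.009], [147, 63, 0, -0.009]]}}

```text
clock: 22.85
eef_pos: [0.4598, -0.0386, 0.371]
tcp_rot: [[0.446, -0.895, -0.002], [-0.895, -0.446, -0.0], [-0.0, 0.002, -1.0]]
force: [1.0, 0.2, 0.1]
width: 0.0853
gripper_force: 0.0
```

```bash
python3 - <<'E'
from h import *
d=snap('wrist','w13.png');im=d['frame']
print([(np.round(r['at'],4).tolist(),round(r['p'],2),pix(d,r['at']).round().tolist()) for r in nets.spot_point('wrist','large_square_tin')[:2]])
u=pix(d,(.459,-.039,.044)).astype(int);x,y=u;r=60;c=im[y-r:y+r,x-r:x+r].astype(int);print(u)
m=((c.max(2)-c.min(2)<55)&(c.min(2)>110)).astype(np.uint8);m=cv2.morphologyEx(m,cv2.MORPH_OPEN,np.ones((3,3)))
k,l=cv2.connectedComponents(m);q=max(cv2.findContours((l==l[r,r]).astype(np.uint8),0,1)[0],key=cv2.contourArea)
b=cv2.boxPoints(cv2.minAreaRect(q))+[x-r,y-r];P=np.array([ray(d,p,.044)[:2] for p in b]);v=P[1]-P[0];w=P[2]-P[1]
print(b.round(1).tolist(),P.mean(0),np.linalg.norm(v),np.linalg.norm(w),np.degrees(np.arctan2(v[1],v[0]))%90)
o=cv2.resize(im[y-r:y+r,x-r:x+r],(500,500),interpolation=2)
d2=np.array(im);cv2.imwrite('pics/w13c.png',o)
go(.459,-.039,.185,26.5)
E
```

```text
[([0.4589, -0.0383, 0.0008], 0.81, [277.0, 178.0])]
[277 188]
[[237.4, 221.5], [241.3, 147.7], [316.5, 151.7], [312.6, 225.6]] [ 0.45959758 -0.03974465] 0.06475604007984764 0.06219294027302181 21.719447040035107
move [0.7, 1.1, 186.3] turn 0.001 norm 186 q6 0.19 t 22.95
```

```bash
python3 - <<'E'
from h import *
d=snap('wrist');im=d['frame'].astype(int)
m=((im.max(2)-im.min(2)<55)&(im.min(2)>110)).astype(np.uint8)
def first(a): 
    i=np.flatnonzero(a);return (i[0],i[-1]) if len(i) else (np.nan,)*2
cols=np.arange(252,304,4);top=[first(m[130:245,c])[0]+130 for c in cols];bot=[first(m[130:245,c])[1]+130 for c in cols]
rows=np.arange(160,216,4);le=[first(m[r,225:330])[0]+225 for r in rows];ri=[first(m[r,225:330])[1]+225 for r in rows]
print(top,bot);print(le,ri)
sl=lambda x,y:np.degrees(np.arctan(np.polyfit(x,y,1)[0])).round(1)
print(sl(cols,top),sl(cols,bot),sl(rows,le),sl(rows,ri))
E
```

```text
[np.int64(148), np.int64(148), np.int64(149), np.int64(149), np.int64(149), np.int64(149), np.int64(149), np.int64(149), np.int64(150), np.int64(150), np.int64(150), np.int64(150), np.int64(151)] [np.int64(221), np.int64(221), np.int64(221), np.int64(221), np.int64(221), np.int64(222), np.int64(222), np.int64(222), np.int64(222), np.int64(223), np.int64(223), np.int64(223), np.int64(223)]
[np.int64(242), np.int64(242), np.int64(242), np.int64(241), np.int64(241), np.int64(241), np.int64(241), np.int64(241), np.int64(241), np.int64(241), np.int64(241), np.int64(241), np.int64(241), np.int64(241)] [np.int64(317), np.int64(316), np.int64(316), np.int64(316), np.int64(315), np.int64(315), np.int64(315), np.int64(314), np.int64(314), np.int64(314), np.int64(313), np.int64(313), np.int64(313), np.int64(313)]
2.9 3.0 -1.0 -4.5
```

The lid is turned about +3° from the fingers, so I'll add a 0.05 turn while descending.

{"op": "move_arm", "data": {"increments": [[0, 1, 35, 0.05], [0, 1, 80, 0.05], [0, 1, 125, 0.05], [0, 1, 160, 0.05], [0, 1, 178, 0.05], [0, 1, 184, 0.05], [0, 1, 186, 0.05], [0, 1, 186, 0.05]]}}

```text
clock: 23.8
eef_pos: [0.4595, -0.0382, 0.1864]
tcp_rot: [[0.402, -0.916, 0.002], [-0.916, -0.402, 0.0], [0.0, -0.002, -1.0]]
force: [0.3, 0.2, 0.7]
width: 0.0854
gripper_force: 0.0
```

{"op": "move_arm", "data": {"increments": [[0, 0, 0, 0], [0, 0, 0, 0], [0, 0, 0, 0], [0, 0, 0, 0], [0, 0, 0, 0], [0, 0, 0, 0]], "fingers": -1, "squeeze": 45}}

```text
clock: 24.4
eef_pos: [0.4592, -0.0385, 0.187]
tcp_rot: [[0.402, -0.916, 0.002], [-0.916, -0.402, 0.0], [0.0, -0.002, -1.0]]
force: [-1.3, 1.8, 5.7]
width: 0.0632
gripper_force: 50.3
```

```bash
python3 - <<'E'
from h import *
s=sense();print(s['eef_pos'],s['width'],s['force'])
go(.449,.2915,.40,31);go(.449,.2915,.40,121)
E
```

```text
[ 0.45918812 -0.03848503  0.18696125] 0.06320818796499275 [-1.27444493  1.83609183  5.73662713]
move [-306.2, -123.6, -212.9] turn -0.128 norm 393 q6 0.14 t 24.4
move [-306.2, -123.6, -212.9] turn 1.443 norm 393 q6 0.14 t 24.4
```

{"op": "move_arm", "data": {"increments": [[0, 0, -8, 0], [0, 0, -25, 0], [0, 0, -55, 0], [0, 0, -95, 0], [0, 0, -135, 0], [0, 0, -165, 0], [0, 0, -180, 0], [0, 0, -183, 0], [0, 0, -183, 0]]}}

```text
clock: 25.3
eef_pos: [0.4583, -0.0387, 0.3686]
tcp_rot: [[0.401, -0.916, -0.0], [-0.916, -0.401, 0.001], [-0.001, -0.0, -1.0]]
force: [0.9, 1.1, -3.0]
width: 0.0632
gripper_force: 50.7
```

{"op": "move_arm", "data": {"increments": [[-15, -6, 0, 0], [-45, -18, 0, -0.02], [-85, -34, 0, -0.04], [-128, -52, 0, -0.06], [-170, -69, 0, -0.09], [-212, -86, 0, -0.11], [-250, -101, 0, -0.128], [-283, -114, 0, -0.128], [-302, -122, 0, -0.128], [-306, -124, 0, -0.128]]}}

```text
clock: 26.3
eef_pos: [0.4494, 0.2933, 0.3667]
tcp_rot: [[0.517, -0.856, -0.002], [-0.856, -0.517, -0.002], [0.001, 0.003, -1.0]]
force: [0.0, 0.2, -2.2]
width: 0.0631
gripper_force: 50.6
```

```bash
python3 - <<'E'
from h import *
d=snap('wrist','w14.png');im=d['frame'].astype(int)
print([(np.round(r['at'],4).tolist(),round(r['p'],2),pix(d,r['at']).round().tolist()) for r in nets.spot_point('wrist','large_square_tray')[:2]])
s=sense();print(s['eef_pos'],s['width'])
u=pix(d,(.449,.2915,.012)).round().astype(int);print(u)
# dark mask edges
m=(im.max(2)<125)
print('row profile',[int(v) for v in im[u[1]-10,u[0]-65:u[0]+66:3].max(1)])
x,y=u;f=lambda a,o:(np.flatnonzero(a)[[0,-1]]+o).tolist()
for c in range(x-36,x+37,12): print('col',c,f(m[y-65:y+40,c],y-65))
for r in range(y-36,y+25,12): print('row',r,f(m[r,x-65:x+65],x-65))
go(.449,.2915,.192,31)
E
```

```text
[([0.4488, 0.2929, -0.0023], 0.66, [276.0, 178.0])]
[0.44951969 0.2914787  0.36723072] 0.0631895750113212
[277 180]
row profile [252, 250, 253, 225, 196, 160, 127, 127, 140, 146, 151, 156, 158, 160, 150, 132, 137, 145, 151, 151, 150, 150, 145, 132, 133, 139, 145, 149, 152, 152, 146, 140, 141, 147, 144, 91, 63, 115, 154, 255, 254, 252, 253, 254]
col 241 [132, 219]
col 253 [132, 219]
col 265 [132, 219]
col 277 [132, 219]
col 289 [132, 219]
col 301 [132, 219]
col 313 [132, 219]
row 144 [227, 324]
row 156 [228, 324]
row 168 [229, 323]
row 180 [229, 323]
row 192 [229, 322]
row 204 [212, 341]
move [-0.4, -0.1, 175.2] turn 0.0 norm 175 q6 -0.34 t 26.4
```

View pics/w14.png

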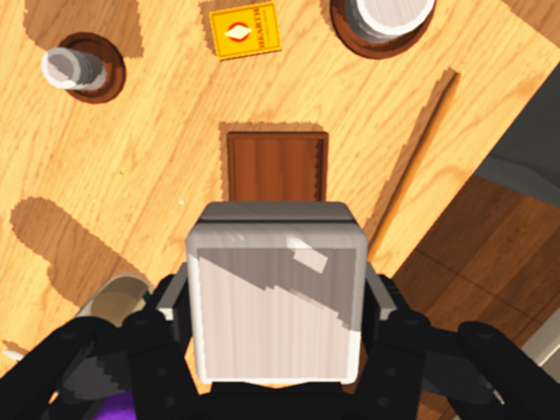

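The tin is held square over the large square tray. The tray's rear edge is level at row 132 and its sides are at columns 227 and 324, so it is aligned and centred. I'll lower it and release.

{"op": "move_arm", "data": {"increments": [[0, 0, 20, 0], [0, 0, 60, 0], [0, 0, 105, 0], [0, 0, 143, 0], [0, 0, 163, 0], [0, 0, 170, 0], [0, 0, 173, 0], [0, 0, 175, 0], [0, 0, 176, 0], [0, 0, 176, 0]]}}

```text
clock: 27.4
eef_pos: [0.4499, 0.2916, 0.1937]
tcp_rot: [[0.515, -0.857, 0.001], [-0.857, -0.515, 0.002], [-0.001, -0.002, -1.0]]
force: [-0.0, -0.4, -3.6]
width: 0.0635
gripper_force: 50.6
```

{"op": "move_arm", "data": {"increments": [[0, 0, 0, 0], [0, 0, 0, 0], [0, 0, 0, 0], [0, 0, 0, 0], [0, 0, 0, 0]], "fingers": 1}}

```text
clock: 27.9
eef_pos: [0.4497, 0.2915, 0.1929]
tcp_rot: [[0.515, -0.857, 0.0], [-0.857, -0.515, 0.0], [-0.0, -0.0, -1.0]]
force: [-0.2, -0.6, 0.2]
width: 0.0856
gripper_force: 0.0
```

{"op": "move_arm", "data": {"increments": [[0, 0, -10, 0], [0, 0, -40, 0], [0, 0, -85, 0], [0, 0, -130, 0], [0, 0, -165, 0], [0, 0, -180, 0], [0, 0, -180, 0]]}}

```text
clock: 28.6
eef_pos: [0.4499, 0.2915, 0.3765]
tcp_rot: [[0.515, -0.857, 0.005], [-0.857, -0.515, 0.005], [-0.002, -0.007, -1.0]]
force: [0.4, -0.2, 0.2]
width: 0.0854
gripper_force: 0.0
```

```bash
python3 - <<'E'
from h import *
d=snap('wrist','w15.png');im=d['frame'].astype(int)
print([(np.round(r['at'],4).tolist(),round(r['p'],2),pix(d,r['at']).round().tolist()) for r in nets.spot_point('wrist','large_square_tin')[:2]])
m=((im.max(2)-im.min(2)<55)&(im.min(2)>110)); k=(im.max(2)<125)
f=lambda a,o:(np.flatnonzero(a)[[0,-1]]+o).tolist() if a.any() else None
for c in range(245,311,13): print('col',c,'tin',f(m[125:250,c],125),'dark',f(k[115:250,c],115))
for r in range(150,226,15): print('row',r,'tin',f(m[r,215:345],215),'dark',f(k[r,215:345],215))
t=snap('top','top1.png')
for n in ('pepper_mill','mushroom','small_round_tin','small_square_tin','large_round_tin','large_square_tin'): print(n,[(np.round(r['at'],3).tolist(),round(r['p'],2)) for r in nets.spot_point('top',n)[:2]])
E
```

```text
[([0.4517, 0.2924, 0.0083], 0.84, [277.0, 177.0])]
col 245 tin [151, 221] dark [131, 223]
col 258 tin [151, 222] dark [131, 149]
col 271 tin [151, 222] dark [131, 149]
col 284 tin [151, 222] dark [131, 149]
col 297 tin [151, 222] dark [131, 149]
col 310 tin [151, 222] dark [131, 149]
row 150 tin None dark [233, 328]
row 165 tin [242, 317] dark [233, 328]
row 180 tin [243, 316] dark [234, 327]
row 195 tin [243, 316] dark [235, 326]
row 210 tin [244, 315] dark [235, 325]
row 225 tin None dark None
pepper_mill [([0.614, 0.125, -0.0], 0.67)]
mushroom [([0.537, 0.03, 0.003], 0.86), ([0.454, 0.121, 0.004], 0.72)]
small_round_tin [([0.637, 0.297, 0.001], 0.59)]
small_square_tin [([0.636, -0.039, 0.007], 0.87), ([0.349, 0.003, 0.003], 0.7)]
large_round_tin [([0.453, 0.121, 0.002], 0.61)]
large_square_tin [([0.449, 0.292, 0.004], 0.94), ([0.452, 0.12, 0.004], 0.54)]
```

```bash
python3 -c "
from h import *
print(ticket.finish_job())"
```

```text
the job is handed in; nothing more can be done
None
```

All four tins stand in their matching trays, the square ones lined up with the tray sides. The mill, mushroom and blue look-alike still measure where they were, and I handed the job in at about 29 s; no verdict was shown.

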